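# Spin the washed peppers dry

## Robot

A 6-joint arm with a two-finger parallel gripper is mounted at the origin on the work surface. World frame = base frame: x ahead of the robot, y to its left, z up, the work surface at z = 0. Lengths are in m, angles in rad, forces in N, time in s.
With the tool pointing down it reaches from about 0.35 to 0.975 m from the base axis. Payload 4.9 kg.
Tool frame: the origin (TCP) lies midway between the tips of the shut fingers; the grasp point (between the pads) lies behind it (manip.tcp_to_grasp is the z of the grasp point in the tool frame, in m); z points along the fingers, y is the direction in which the jaws open and shut (so a half turn about z gives the same grasp; the last joint's range is limited). The gripper opens to 85 mm and grips with 20 to 120 N. Pads are 22 mm wide; open, the fingers measure 114 mm over their backs; the gripper's body (76 mm by 85 mm) begins 54 mm behind the grasp point. The pads swing forward as they close: fully open they stand 13 mm farther back than shut.
Start: joints at [-1.283, 0.053, 1.613, -0, 1.476, -0.119], TCP at [0.247, -0.574, 0.231] pointing down, gripper open.
Joint ranges: [-3.01, 3.01], [-1.01, 2.22], [0.06, 2.58], [-1.02, 4.17], [0.09, 2.62], [-3.14, 3.14]. Speed limits (rad/s): [2.57, 2.57, 3.14, 3.14, 3.14, 3.14].

## Interface

Orientations are given as a unit quaternion [w, x, y, z].
In Python, from plant import status, vision, order, regions_of, manip gives the robot as it stands. The module is installed in compiled form; this text tells all that it offers.
- The arm moves only by the shell command python3 -m crank 'ROWS'. ROWS is JSON, one flat list of numbers, 5 for each row, row after row: the shift along the tool's x, y, z in mm, then the turn about the tool's z in degrees, then the opening in per cent of the stroke, from 0 (shut) to 100 (fully open). In form: [tx, ty, tz, yaw, fingers, tx, ty, tz, yaw, fingers, ...]. A call has exactly 10 rows; each row is the pose to reach, as a shift and turn from the pose commanded when the call began, along the tool's axes at that moment; what a row does not reach only later rows make up. A row lasts 1/10 s, in which the tool goes at most 50 mm and 8.59 degrees, less where a joint would pass 70% of its speed; a pose out of reach is approached as far as the arm can. A call with a gripper value outside its range is refused whole. The fingers move at their own pace and stop on an object; the grip force is fixed at half the most. Time passes only in rows, so rows that repeat a pose let the fingers close, or fill a call up. It gives the time, the measured TCP pose, the force and the opening at its end, in the units of the state.
- status.state(): the state, without advancing time (a new reading comes with each control period).
- vision.grab_frame(name): name is "scene" or "top" or "wrist"; returns (picture, depth): 400x640x3 uint8, red, green, blue; 400x640 float32, m along the optical axis (not along the pixel's ray), 0 where there is no reading.
- vision.get_calibration(name): a dict with "camera_matrix" (3x3 intrinsics, pixels), "R" (3x3) and "t" (3): a world point X has camera coordinates R X + t. Camera axes: x right, y down, z forward; pixel columns grow to the right and rows downward; lengths in m; the calibration is good to about 2 mm. A picture is of the moment at which its call begins: read the wrist's pose just before it. get_calibration takes no time and is no camera call; for the wrist camera it gives the pose at the moment of the call.
- order.job_done(): hands the job in, once; it reports no verdict.
Trained networks look in the newest picture that a camera, given by its name, has taken for a name from the list of things; names that differ only in an ending like _2 or _b are one class to them, and where a whole thing is asked for, a point or a joint stands for the part that bears it (a point fixed in the world has none). Each returns a list of dicts, best first, with "confidence" (0 to 1); they miss things now and then, are a little off and sometimes report something else, mostly with a low value. They report only what shows in the picture. A call takes as long as a camera call. They do not tell look-alikes from the thing itself.
- regions_of(camera, name): "region" (400x640 bool, what is visible of it) and "extent" ([centre column, centre row, width, height] in pixels, round what is visible of it).
The state is a dict: "time": time; "joint_pos": joint angles; "joint_vel": joint speeds; "joint_efforts": joint torques, N m; "tool_pos": TCP position; "tool_rot": TCP orientation; "contact_force": force on the tool from outside, world axes, zero at the start; "ft_torque": the same for the moment, N m; "gripper_width": opening from 0.0 (shut) to 1.0 (fully open).
Only numpy, scipy, OpenCV 4.12 (cv2) and the standard library are available. Lean on these libraries where they do the work, as an engineer would, in place of code of your own. Each camera call takes 0.05 s, during which the arm holds its last target. There are 200 camera calls.

## Task

Spin-dry the washed peppers: stand or lay all of the peppers from the black mat in the spinner's basket, push its lid shut until it latches, and wind the orange crank clockwise (seen from above) at least two full turns with the lid latched and every pepper inside. Then press the red thumb latch so that the lid springs open, move all the peppers into the wooden tray and push the empty spinner's lid shut until it latches again; leave the other kitchen things where they are.

Things in the scene. Friction and masses are not known exactly. Their poses are not given: they have to be found in the camera images.
- spinner: hand-cranked salad spinner, fixed: clear round bowl, 208 mm outside diameter, rim 100 mm above the counter; origin on the counter under the bowl's centre, z up, +x towards the lid's hinge, -y towards the thumb latch
- basket_floor (a point): centre of the white basket's inner floor, 12 mm up on the bowl's axis; axes as the spinner's. Basket: inner diameter 168 mm (floor) to 180 mm (rim, 91 mm up). It turns freely; with the lid shut a pin under the lid, on the crank's side, meets a lug on the basket's rim (top 101 mm up) and carries basket and peppers round.
- lid_hinge (a point): middle of the lid's hinge axis (the axis is the spinner's y), 130 mm from the bowl's axis in the spinner's +x, 106 mm above the counter. Its axes turn with the lid; with the lid shut they are parallel to the spinner's.
- lid (a joint): lid angle in rad: 0 shut, 1.6 fully open (just past upright, outer face away from the bowl, edge 345 mm up). Clear disc, 218 mm across, 8 mm thick, upper face 5 mm above the hinge axis when shut. A spring always drives it open; pushing it shut takes 2 to 4 N at the ear; over the last 15 mm the latch is forced aside, and it snaps over the lid's tongue only in the last 2 mm before the stop at 0. Starts open.
- lid_ear (a point): centre of the upper (outer) face of the blue ear that sticks out of the lid's rim on the spinner's +y side: the place to push the lid shut. 40 mm in the lid's x, reaching from the rim to 166 mm off the lid's middle line, 9 mm thick; this point is 150 mm from the hinge axis, 138 mm off the middle line, 7 mm above the hinge axis when shut. With the lid open the ear stands about 255 mm up.
- latch_pad (a point): top centre of the red thumb pad (44 mm in the spinner's x, 50 mm in y, 6 mm thick), 88 mm up, 160 mm from the bowl's centre on its -y side and 30 mm to its -x side. Outer arm of a rocker whose pivot lies 45 mm inward and 18 mm lower; the inner arm hooks over the lid's tongue, standing up to 137 mm.
- latch (a joint): rocker angle in rad: 0 at rest, 0.3 fully pressed (pad 13 mm lower); a spring returns it. Pressing the pad down past about 0.13 (6 mm, about 4 N) frees the lid, which springs open within a second unless something is above it; fully down takes 5 to 6 N.
- crank_grip (a point): middle of the upright orange grip of the crank on the lid, 162 mm above the counter when the lid is shut, 45 mm from the crank's axis (which is the bowl's axis when shut). The grip is flat-sided: 30 mm along the crank's radius, 16 mm thick across it, 42 mm tall, its top 14 mm above this point; below it lies the crank arm, top 28 mm below this point. x points out along the crank arm, z along the crank's axis.
- crank (a joint): crank angle in rad, unlimited, starting between -0.5 and 0.5; grows as the crank turns clockwise seen from above with the lid shut. At 0 the grip points from the axis to the spinner's -x, away from the hinge; one full turn is 6.28. Turning takes about 2 N at the grip. The crank stays where it is left.
- mat: black rubber drying mat, fixed, 170 x 170 x 12 mm, origin at the centre of its underside; to one side of the spinner, left or right
- tray: wooden serving tray, fixed, 180 mm (its x) by 250 mm (its y), 30 mm high, walls and floor 8 mm thick, origin at the centre of its underside; on the other side of the spinner
- pepper_red: red sweet pepper, loose, rigid, squat, 54 mm across, 74 mm tall, about 110 g: a rounded block up to 42 mm on a flat 46 mm foot, and on top a straight green stem, 14 mm in diameter, from 42 to 74 mm. Origin at the centre of its foot, z along the stem. It starts upright on the mat. One or two of the four peppers are absent (no pose).
- pepper_yellow: yellow sweet pepper, loose, rigid, squat, 54 mm across, 74 mm tall, about 110 g: a rounded block up to 42 mm on a flat 46 mm foot, and on top a straight green stem, 14 mm in diameter, from 42 to 74 mm. Origin at the centre of its foot, z along the stem. It starts upright on the mat. One or two of the four peppers are absent (no pose).
- pepper_orange: orange sweet pepper, loose, rigid, squat, 54 mm across, 74 mm tall, about 110 g: a rounded block up to 42 mm on a flat 46 mm foot, and on top a straight green stem, 14 mm in diameter, from 42 to 74 mm. Origin at the centre of its foot, z along the stem. It starts upright on the mat. One or two of the four peppers are absent (no pose).
- pepper_green: green sweet pepper, loose, rigid, squat, 54 mm across, 74 mm tall, about 110 g: a rounded block up to 42 mm on a flat 46 mm foot, and on top a straight green stem, 14 mm in diameter, from 42 to 74 mm. Origin at the centre of its foot, z along the stem. It starts upright on the mat. One or two of the four peppers are absent (no pose).
- moka_pot: red eight-sided moka pot, 85 mm wide, 170 mm tall (origin at the middle of its underside); not needed, leave alone
- mug: white mug, 80 mm wide, 90 mm tall (origin at the middle of its underside); not needed, leave alone
- spice_jar: amber glass jar with wooden cap, 60 mm wide, 100 mm tall (origin at the middle of its underside); not needed, leave alone
- tumbler: clear drinking glass, 72 mm wide, 90 mm tall (origin at the middle of its underside); not needed, leave alone
- spatula: kitchen spatula lying flat, 260 mm long (origin at the middle of its underside); not needed, leave alone
- sponge: yellow washing-up block, 110 x 70 x 30 mm (origin at the middle of its underside); not needed, leave alone
- oil_bottle: green glass bottle, 64 mm wide, 220 mm tall (origin at the middle of its underside); not needed, leave alone
Things that resemble listed ones, but are neither listed nor needed, are in the scene too. What is shaped like the pepper_orange but blue or pink is not meant.

How it is judged:
By the outcome, as a careful person would: the job done as asked, in the order asked, and still so for the second after the job is handed in, with the robot touching nothing.
Of pepper_red, pepper_yellow, pepper_orange, pepper_green only 2 to 3 are there at a start; the rules pass over those that are not, and their reading is None.
At some moment in a run one of pepper_red, pepper_yellow, pepper_orange, pepper_green may be knocked a few centimetres aside while the robot is not near it.
It also fails if it takes over 210 s, if anything falls off the work surface, if the arm or the gripper's body presses on something with over 40 N, if the wrist force passes 120 N, or if a joint passes its speed limit or range.

## Working session

There is one attempt and no reset: what is moved stays moved. The work goes in short steps, Python scripts to look and compute and a shell command to move; the robot and the scene stay as the last step left them, time stands still between calls to the robot, and variables do not carry over. Pictures are saved under pics/ and viewed, on a budget of 14 in all, crops included, one or two more only if the job needs it, and the job is handed in when it is done.

```bash
mkdir -p pics; ls; cat > h.py <<'E'
import numpy as np, cv2
from plant import status, vision, order, regions_of, manip
def world(cam,u,v,d,c=None):
    c=c or vision.get_calibration(cam);K=np.array(c["camera_matrix"]);R=np.array(c["R"]);t=np.array(c["t"])
    u=np.asarray(u,float);v=np.asarray(v,float);d=np.asarray(d,float)
    P=np.stack([(u-K[0,2])/K[0,0]*d,(v-K[1,2])/K[1,1]*d,d],-1)
    return (P-t)@R
def proj(cam,X,c=None):
    c=c or vision.get_calibration(cam);K=np.array(c["camera_matrix"]);p=(np.asarray(X)@np.array(c["R"]).T+np.array(c["t"]))@K.T
    return p[...,:2]/p[...,2:]
def Rm(q):
    from scipy.spatial.transform import Rotation as Ro
    return Ro.from_quat([q[1],q[2],q[3],q[0]]).as_matrix()
def shift(X,s=None):
    "world TCP target -> tool mm shift"
    s=s or status.state(); return np.round((np.asarray(X)-s["tool_pos"])@Rm(s["tool_rot"])*1000,1)
def save(name,img,scale=1):
    cv2.imwrite('pics/'+name,cv2.resize(img[:,:,::-1],None,fx=scale,fy=scale,interpolation=cv2.INTER_CUBIC))
E
python3 - <<'E'
from h import *
s=status.state();print(s, manip.tcp_to_grasp);print(Rm(s["tool_rot"]).round(3))
for n in("top","scene"):
    p,d=vision.grab_frame(n);save(n+'0.png',p,1.25);np.savez(n+'0.npz',p=p,d=d);c=vision.get_calibration(n);print(n,c)
    for k in("spinner","mat","tray","pepper_red","pepper_yellow","pepper_orange","pepper_green","lid_ear","latch_pad","crank_grip","lid"):
        for r in regions_of(n,k)[:3]:
            m=r["region"]&(d>0);vv,uu=np.nonzero(m)
            if len(vv)==0: continue
            X=world(n,uu,vv,d[m],c)
            print(k,round(r["confidence"],2),np.round(r["extent"]),'med',np.median(X,0).round(3),'lo',np.percentile(X,3,0).round(3),'hi',np.percentile(X,97,0).round(3))
E
```

```text
pics
{'time': 0.0, 'joint_pos': array([-1.28301068e+00,  5.33630759e-02,  1.61429121e+00,  1.66044588e-05,
        1.47598628e+00, -1.19017154e-01]), 'joint_vel': array([-1.74781246e-03,  1.62890747e-03, -2.38152075e-04, -1.53072988e-04,
       -7.68205815e-05,  3.68908933e-04]), 'joint_efforts': array([ 1.71694533e-03, -3.93677688e+01, -3.70179713e+01, -2.54153622e-05,
        7.07662912e-03,  1.46338536e-06]), 'tool_pos': array([ 0.24711521, -0.57339998,  0.23006083]), 'tool_rot': array([-1.02100870e-03,  9.79384803e-01,  2.02000889e-01, -7.80684869e-05]), 'contact_force': array([-0.33627928, -0.49647594, -0.17938742]), 'ft_torque': array([-0.01483808, -0.00789615, -0.02509874]), 'gripper_width': 1.0022020531835312} -0.0187
[[ 0.918  0.396 -0.001]
 [ 0.396 -0.918  0.002]
 [ 0.    -0.002 -1.   ]]
top {'camera_matrix': array([[405.76599307,   0.        , 320.41981143],
       [  0.        , 405.76599307, 201.61646858],
       [  0.        ,   0.        ,   1.        ]]), 'R': array([[-2.75381099e-02, -9.99620748e-01, -1.10398806e-04],
       [-9.73178788e-01,  2.68349055e-02, -2.2847
[... 2614 characters left out ...]
.012] hi [ 0.486 -0.262  0.084]
pepper_orange 0.67 [275. 156.   7.  12.] med [ 0.312 -0.336  0.034] lo [ 0.283 -0.363  0.003] hi [ 0.327 -0.318  0.066]
pepper_green 0.31 [440. 270.  29.  42.] med [0.583 0.543 0.125] lo [0.558 0.515 0.014] hi [0.595 0.572 0.22 ]
lid_ear 0.72 [307. 204.  67.  50.] med [0.649 0.019 0.259] lo [ 0.626 -0.089  0.116] hi [0.687 0.142 0.339]
latch_pad 0.43 [304. 182.   5.   6.] med [ 0.458 -0.085  0.124] lo [ 0.446 -0.093  0.116] hi [ 0.467 -0.081  0.134]
crank_grip 0.61 [296. 203.  18.  17.] med [0.677 0.01  0.281] lo [ 0.649 -0.004  0.23 ] hi [0.711 0.019 0.295]
lid 0.76 [307. 202.  65.  48.] med [0.649 0.02  0.26 ] lo [ 0.623 -0.09   0.112] hi [0.688 0.148 0.339]
```

```bash
python3 - <<'E'
from h import *
p=np.load('top0.npz')['p'];save('topc.png',p[100:310,160:480],2.5)
E
```

```text
(no output)
```

View pics/topc.png

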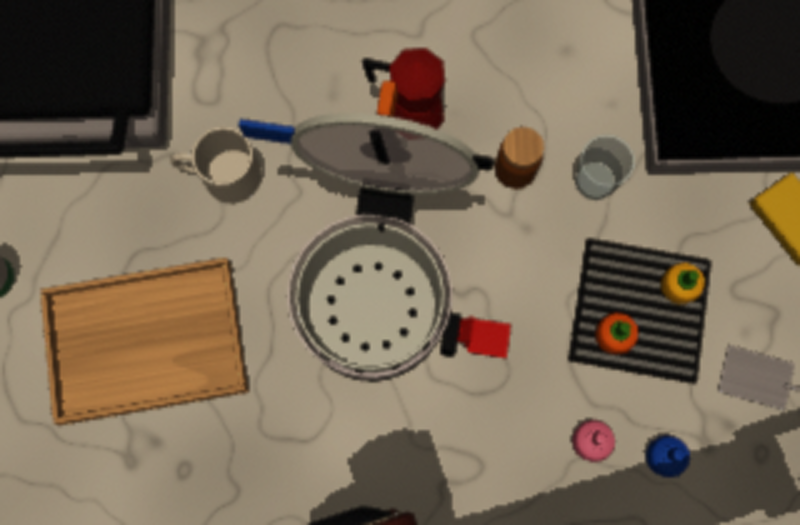

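The peppers meant are the yellow one at crop (685,282) and the orange one at (618,332), both on the mat. The pink one at (594,440) and the blue one at (668,456) are decoys. The lid is open, its blue ear is at (267,131), and the red pad is at (488,337). Next I'll measure the spinner pose, the peppers and the tray.

```bash
python3 - <<'E'
from h import *
from scipy.optimize import least_squares
z=np.load('top0.npz');p=z['p'];d=z['d'];c=vision.get_calibration('top')
v,u=np.mgrid[:400,:640];X=world('top',u,v,d,c);ok=d>0
hsv=cv2.cvtColor(p,cv2.COLOR_RGB2HSV);H,S,V=[hsv[...,i].astype(int) for i in range(3)]
def rep(n,m):
    P=X[m&ok];print(n,m.sum(),'mean',P.mean(0).round(4),'med',np.median(P,0).round(4),P.min(0).round(3),P.max(0).round(3));return P
box=lambda a,b,e,f:(u>=a)&(u<b)&(v>=e)&(v<f)
pad=rep('pad',((H<6)|(H>174))&(S>180)&(V>90)&box(342,370,222,248)&(abs(X[...,2]-.088)<.006))
ear=rep('ear',(H>100)&(H<125)&(S>150)&(V>60)&box(250,290,140,165))
rim=X[ok&box(270,350,180,260)&(abs(X[...,2]-.1)<.004)]
f=least_squares(lambda q:np.hypot(rim[:,0]-q[0],rim[:,1]-q[1])-q[2],[.51,.02,.1],loss='soft_l1',f_scale=.003);print('rim',f.x,len(rim))
fl=rep('floor',ok&box(280,345,190,250)&(abs(X[...,2]-.012)<.005))
for n,b in(('yel',box(422,442,200,225)),('or',box(396,418,222,244))):
    st=rep(n+' body',b&ok&(S>150)&(V>100)&((H<32)))
    g=rep(n+' stem',b&ok&(X[...,2]>.06))
cx,cy=f.x[:2];pc=pad.mean(0)
a=np.arctan2(pc[1]-cy,pc[0]-cx)-np.arctan2(-.16,-.03);print('yaw from pad',a, 'r',np.hypot(pc[0]-cx,pc[1]-cy),'exp',np.hypot(.16,.03))
ec=ear.mean(0);exp=[.13-.15*np.cos(1.6)-.0,.138]
print('yaw ear',np.arctan2(ec[1]-cy,ec[0]-cx)-np.arctan2(.138,.134+.007),np.hypot(ec[0]-cx,ec[1]-cy))
tm=ok&box(170,262,195,275)&(abs(X[...,2]-.03)<.005)&(S>60)
P=X[tm][:,:2].astype(np.float32);print('tray',cv2.minAreaRect(P))
E
```

```text
pad 190 mean [ 0.448  -0.1181  0.0876] med [ 0.4482 -0.1186  0.0877] [ 0.425 -0.142  0.082] [ 0.471 -0.091  0.093]
ear 56 mean [0.664  0.1365 0.274 ] med [0.6637 0.1361 0.2742] [0.657 0.109 0.266] [0.67  0.165 0.279]
rim [0.51010846 0.02930604 0.10300684] 371
floor 1842 mean [0.5081 0.0303 0.0117] med [0.5069 0.0301 0.0115] [ 0.416 -0.061  0.007] [0.592 0.115 0.017]
yel body 132 mean [ 0.5192 -0.3774  0.0498] med [ 0.5166 -0.3758  0.0496] [ 0.497 -0.404  0.036] [ 0.546 -0.353  0.088]
yel stem 24 mean [ 0.5214 -0.3787  0.0805] med [ 0.5213 -0.3773  0.082 ] [ 0.516 -0.388  0.06 ] [ 0.527 -0.373  0.09 ]
or body 135 mean [ 0.4557 -0.2861  0.0504] med [ 0.4544 -0.2842  0.0505] [ 0.433 -0.31   0.04 ] [ 0.483 -0.265  0.089]
or stem 23 mean [ 0.4574 -0.2868  0.0799] med [ 0.4568 -0.2864  0.0827] [ 0.452 -0.293  0.061] [ 0.464 -0.281  0.089]
yaw from pad -0.2136204696128925 r 0.15998250627238356 exp 0.16278820596099708
yaw ear -0.16621367389908337 0.1875242926320867
tray ((0.46914345026016235, 0.3316034972667694), (0.18076129257678986, 0.25050488114356995), 8.401352882385254)
```

Only yellow and orange are present. The spinner's centre is about (0.509, 0.030) and its yaw about -0.195 rad, and the sizes match the description. The tray is at (0.469, 0.332). I'll compute the tool shifts for the first move.

```bash
cat >> h.py <<'E'
C=np.array([.509,.030]);A=-.195
RS=np.array([[np.cos(A),-np.sin(A)],[np.sin(A),np.cos(A)]])
def sp(x,y,z): return np.r_[C+RS@[x,y],z]
def st():
    s=status.state();x=Rm(s["tool_rot"])[:,0];print('t',round(s["time"],1),'tcp',s["tool_pos"].round(4),'yaw',np.degrees(np.arctan2(x[1],x[0])).round(1),'F',s["contact_force"].round(1),'g',round(s["gripper_width"],3),'q6',s["joint_pos"][5].round(2));return s
E
python3 - <<'E'
from h import *
print(shift([.457,-.287,.16]))
E
```

```text
[ 306.1 -180.6   71.3]
```

```bash
python3 -m crank '[30,-18,0,3.5,60, 60,-36,0,7,60, 95,-56,5,10.5,60, 130,-77,10,14,60, 165,-98,15,17.5,60, 200,-118,25,21,60, 235,-139,35,24.5,60, 270,-160,50,28,60, 295,-174,65,31.5,60, 306,-181,71,34.5,60]'
python3 - <<'E'
from h import *
s=st()
p,d=vision.grab_frame('wrist');c=vision.get_calibration('wrist');save('w1.png',p)
v,u=np.mgrid[:400,:640];X=world('wrist',u,v,d,c);m=(d>0)&(X[...,2]>.068)&(X[...,2]<.095)
n,l,S_,_=cv2.connectedComponentsWithStats(m.astype(np.uint8))
for i in range(1,n):
    if S_[i,4]>60: print(S_[i],X[l==i].mean(0).round(4),X[l==i].max(0).round(3))
print(shift([.457,-.287,.058]))
E
```

```text
time: 2.2
tool_pos: [0.4572, -0.2839, 0.1586]
tool_rot: [-0.001, 0.995, -0.097, -0.001]
contact_force: [0.4, 0.3, -0.0]
gripper_width: 0.603
t 2.2 tcp [ 0.4572 -0.2839  0.1586] yaw -11.2 F [ 0.4  0.3 -0. ] g 0.603 q6 1.07
[418  86  28  22 479] [ 0.5235 -0.3764  0.0821] [ 0.53  -0.371  0.087]
[   0  141  147  146 7430] [ 0.4766 -0.0926  0.0847] [ 0.555 -0.058  0.095]
[312 196  18  23 337] [ 0.461  -0.2866  0.0824] [ 0.466 -0.28   0.087]
[  0 280  14  32 183] [ 0.437  -0.0241  0.0887] [0.452 0.007 0.092]
[  3 304  18  20  90] [ 0.4233 -0.0243  0.0892] [ 0.433 -0.015  0.095]
[  0.7   4.2 100. ]
```

View pics/w1.png

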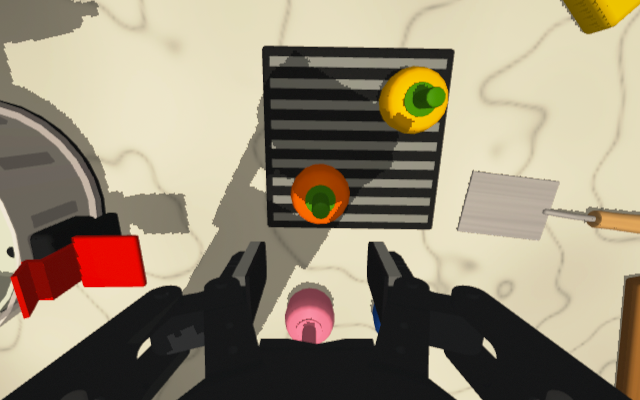

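The wrist view shows the orange stem at (320,205) and the yellow stem at (430,98). Both are upright and match the earlier measurement. Descending to grip the orange stem.

```bash
python3 -m crank '[2,0,20,0,50, 3,0,45,0,50, 3,0,70,0,50, 3,0,88,0,50, 3,0,97,0,50, 3,0,100,0,50, 3,0,100,0,0, 3,0,100,0,0, 3,0,100,0,0, 3,0,100,0,0]'
python3 -m crank '[0,0,0,0,0, 0,0,0,0,0, 0,0,-10,0,0, 0,0,-30,0,0, 0,0,-60,0,0, 0,0,-90,0,0, 0,0,-120,0,0, 0,0,-145,0,0, 0,0,-150,0,0, 0,0,-150,0,0]'
python3 - <<'E'
from h import *
st();print(shift(sp(-.045,0,.21)), shift(sp(-.045,0,.062)),sp(-.045,0,0))
E
```

```text
time: 3.25
tool_pos: [0.4604, -0.288, 0.0617]
tool_rot: [0.001, 0.995, -0.097, 0.001]
contact_force: [0.4, 0.6, 3.3]
gripper_width: 0.142
time: 4.25
tool_pos: [0.4598, -0.2873, 0.2108]
tool_rot: [0.0, 0.995, -0.098, 0.0]
contact_force: [0.0, 0.6, -1.5]
gripper_width: 0.142
t 4.2 tcp [ 0.4598 -0.2873  0.2108] yaw -11.2 F [ 0.   0.6 -1.5] g 0.142 q6 1.07
[ -58.3 -320.8    0.6] [ -58.4 -320.9  148.6] [0.46485285 0.03871949 0.        ]
```

```bash
python3 -m crank '[-4,-20,0,0,0, -10,-55,0,0,0, -17,-95,0,0,0, -24,-135,0,0,0, -31,-175,0,0,0, -38,-215,0,0,0, -46,-255,0,0,0, -53,-290,0,0,0, -57,-315,0,0,0, -58,-321,0,0,0]'
python3 -m crank '[0,0,0,0,0, 0,0,20,0,0, 0,0,45,0,0, 0,0,70,0,0, 0,0,95,0,0, 0,0,115,0,0, 0,0,130,0,0, 0,0,140,0,0, 0,0,146,0,0, 0,0,148,0,0]'
python3 -m crank '[0,0,0,0,0, 0,0,0,0,45, 0,0,0,0,45, 0,0,0,0,45, 0,0,-15,0,45, 0,0,-40,0,45, 0,0,-75,0,45, 0,0,-105,0,45, 0,0,-125,0,45, 0,0,-130,0,45]'
python3 - <<'E'
from h import *
st()
p,d=vision.grab_frame('top');c=vision.get_calibration('top')
v,u=np.mgrid[:400,:640];X=world('top',u,v,d,c);m=(d>0)&(X[...,2]>.070)&(X[...,2]<.092)&(X[...,1]<-.2)&(X[...,1]>-.45)&(X[...,0]<.62)
n,l,S_,_=cv2.connectedComponentsWithStats(m.astype(np.uint8))
for i in range(1,n):
    print(S_[i],X[l==i].mean(0).round(4))
print(shift([.523,-.377,.2]))
E
```

```text
time: 5.25
tool_pos: [0.4631, 0.0419, 0.2078]
tool_rot: [-0.0, 0.995, -0.096, -0.002]
contact_force: [-0.6, 0.9, -0.7]
gripper_width: 0.143
time: 6.25
tool_pos: [0.4647, 0.0384, 0.0618]
tool_rot: [0.0, 0.995, -0.098, -0.001]
contact_force: [-3.0, -0.2, 4.5]
gripper_width: 0.136
time: 7.25
tool_pos: [0.4668, 0.0388, 0.1959]
tool_rot: [-0.0, 0.995, -0.097, 0.003]
contact_force: [0.6, 0.2, 0.1]
gripper_width: 0.446
t 7.2 tcp [0.4668 0.0388 0.1959] yaw -11.2 F [0.6 0.2 0.1] g 0.446 q6 1.69
[434 208   6   5  22] [ 0.5216 -0.3792  0.0827]
[398 273   5   5  18] [ 0.3225 -0.2514  0.0731]
[429 280   5   4  14] [ 0.3003 -0.3443  0.0744]
[136.2 397.   -4.6]
```

```bash
python3 -m crank '[10,25,-4,0,45, 24,70,-5,0,45, 41,120,-5,0,45, 58,170,-5,0,45, 76,220,-5,0,45, 93,270,-5,0,45, 110,320,-5,0,45, 124,362,-5,0,45, 133,387,-5,0,45, 136,397,-5,0,45]'
python3 - <<'E'
from h import *
st();print(shift([.523,-.377,.0595]))
E
```

```text
time: 8.3
tool_pos: [0.5204, -0.3798, 0.1947]
tool_rot: [-0.001, 0.995, -0.099, -0.001]
contact_force: [0.1, -0.7, 0.1]
gripper_width: 0.449
t 8.3 tcp [ 0.5204 -0.3798  0.1947] yaw -11.4 F [ 0.1 -0.7  0.1] g 0.449 q6 1.02
[  2.3  -3.1 135.2]
```

```bash
python3 -m crank '[1,-1,20,0,45, 1,-1,50,0,45, 1,-1,85,0,45, 1,-1,115,0,45, 1,-1,132,0,45, 1,-1,139,0,45, 1,-1,139,0,45, 1,-1,139,0,0, 1,-1,139,0,0, 1,-1,139,0,0]'
python3 -m crank '[0,0,0,0,0, 0,0,0,0,0, 0,0,-10,0,0, 0,0,-30,0,0, 0,0,-60,0,0, 0,0,-90,0,0, 0,0,-120,0,0, 0,0,-145,0,0, 0,0,-150,0,0, 0,0,-150,0,0]'
python3 - <<'E'
from h import *
st();print(shift(sp(.04,0,.21)),sp(.04,0,0))
E
```

```text
time: 9.3
tool_pos: [0.5236, -0.3771, 0.0603]
tool_rot: [0.001, 0.995, -0.098, 0.001]
contact_force: [0.8, -0.4, 3.2]
gripper_width: 0.14
time: 10.3
tool_pos: [0.5227, -0.3763, 0.2089]
tool_rot: [0.0, 0.995, -0.097, 0.0]
contact_force: [-0.3, -0.8, -1.8]
gripper_width: 0.141
t 10.3 tcp [ 0.5227 -0.3763  0.2089] yaw -11.2 F [-0.3 -0.8 -1.8] g 0.141 q6 1.03
[ -52.3 -395.9   -1.4] [0.54824191 0.02224934 0.        ]
```

```bash
python3 -m crank '[-3,-22,-1,0,0, -9,-66,-1,0,0, -15,-115,-1,0,0, -22,-165,-1,0,0, -29,-215,-1,0,0, -35,-265,-1,0,0, -42,-315,-1,0,0, -48,-360,-1,0,0, -51,-385,-1,0,0, -52,-396,-1,0,0]'
python3 -m crank '[0,0,0,0,0, 0,0,15,0,0, 0,0,40,0,0, 0,0,65,0,0, 0,0,90,0,0, 0,0,112,0,0, 0,0,130,0,0, 0,0,140,0,0, 0,0,146,0,0, 0,0,149,0,0]'
python3 -m crank '[0,0,0,0,0, 0,0,0,0,45, 0,0,0,0,45, 0,0,0,0,45, 0,0,-15,0,45, 0,0,-40,0,45, 0,0,-75,0,45, 0,0,-105,0,45, 0,0,-140,0,45, 0,0,-150,0,45]'
python3 - <<'E'
from h import *
st()
print(shift(sp(.165,.142,.27)),shift(sp(.1,.25,.27)))
E
```

```text
time: 11.3
tool_pos: [0.5466, 0.0256, 0.2067]
tool_rot: [-0.0, 0.995, -0.096, -0.002]
contact_force: [0.3, -0.4, -1.4]
gripper_width: 0.142
time: 12.3
tool_pos: [0.5482, 0.0217, 0.0602]
tool_rot: [0.0, 0.995, -0.098, -0.001]
contact_force: [-4.4, -0.8, 9.2]
gripper_width: 0.137
time: 13.3
tool_pos: [0.5509, 0.0223, 0.2168]
tool_rot: [-0.0, 0.995, -0.097, 0.005]
contact_force: [0.3, 0.5, 0.8]
gripper_width: 0.45
t 13.3 tcp [0.5509 0.0223 0.2168] yaw -11.2 F [0.3 0.5 0.8] g 0.45 q6 1.67
[ 122.9 -141.5  -52. ] [  57.9 -249.5  -52.5]
```

```bash
python3 -m crank '[0,-10,-20,0,0, 0,-25,-40,0,0, 0,-45,-60,0,0, 0,-70,-75,0,0, 0,-95,-85,0,0, 0,-115,-93,0,0, 0,-132,-95,0,0, 0,-142,-95,0,0, 0,-145,-95,0,0, 0,-145,-95,0,0]'
python3 - <<'E'
from h import *
s=st();p,d=vision.grab_frame('top');save('t2.png',p[130:270,220:420],4)
L=RS.T@(s["tool_pos"][:2]-C);print(L)
c=vision.get_calibration('top');v,u=np.mgrid[:400,:640];X=world('top',u,v,d,c)
hsv=cv2.cvtColor(p,cv2.COLOR_RGB2HSV);m=(d>0)&(hsv[...,0]>100)&(hsv[...,0]<125)&(hsv[...,1]>150)&(X[...,2]>.2)
P=X[m];Q=(P[:,:2]-C)@RS;print(len(P),Q.min(0),Q.max(0),Q.mean(0),P[:,2].min(),P[:,2].max())
E
```

```text
time: 14.3
tool_pos: [0.5763, 0.1645, 0.3043]
tool_rot: [0.0, 0.995, -0.097, -0.001]
contact_force: [0.2, 0.4, 0.2]
gripper_width: -0.001
t 14.3 tcp [0.5763 0.1645 0.3043] yaw -11.2 F [0.2 0.4 0.2] g -0.001 q6 1.92
[0.03993394 0.14502363]
55 [0.12791002 0.10715451] [0.13515123 0.13816691] [0.13076204 0.12328615] 0.24669018625598205 0.27900553830806596
```

View pics/t2.png

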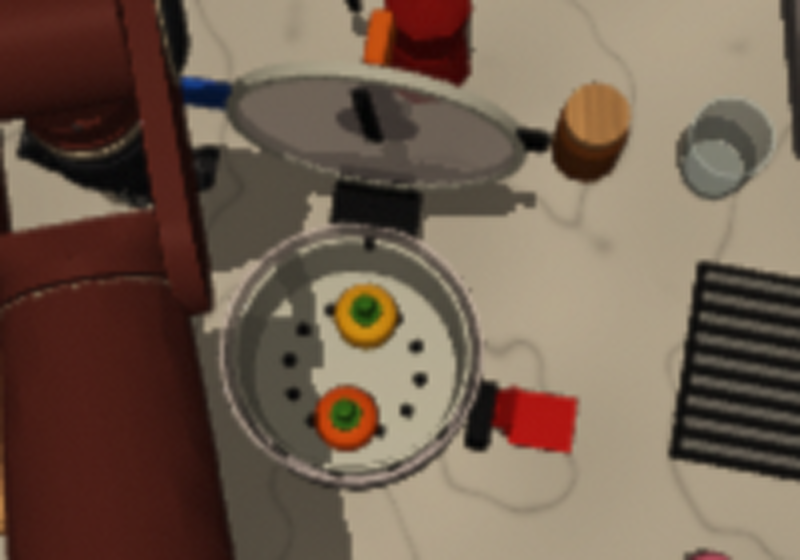

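Both peppers stand in the basket: yellow at (365,312), orange at (345,413). Next I move over and behind the ear.

```bash
python3 -m crank '[15,0,-8,0,0, 40,0,-10,0,0, 70,0,-10,0,0, 100,0,-10,0,0, 120,0,-10,0,0, 130,0,-10,0,0, 130,0,10,0,0, 130,0,35,0,0, 130,0,55,0,0, 130,0,63,0,0]'
python3 - <<'E'
from h import *
s=st();L=RS.T@(s["tool_pos"][:2]-C);print(L)
x0,z0=L[0]*1000,s["tool_pos"][2]*1000
for th in np.r_[1.6:0:-.1,.05,0]:
    x=130-152*np.cos(th)+7*np.sin(th)+11; z=106+152*np.sin(th)+7*np.cos(th)
    print(round(th,2),round(x-x0),round(z0-z))
E
```

```text
time: 15.35
tool_pos: [0.7025, 0.1388, 0.239]
tool_rot: [0.001, 0.995, -0.098, -0.002]
contact_force: [-0.5, -0.3, -1.0]
gripper_width: -0.004
t 15.3 tcp [0.7025 0.1388 0.239 ] yaw -11.2 F [-0.5 -0.3 -1. ] g -0.004 q6 1.86
[0.16871039 0.14426132]
1.6 -16 -19
1.5 -31 -19
1.4 -47 -18
1.3 -62 -15
1.2 -76 -11
1.1 -90 -6
1.0 -104 1
0.9 -117 10
0.8 -129 19
0.7 -139 30
0.6 -149 41
0.5 -158 54
0.4 -165 67
0.3 -171 81
0.2 -175 96
0.1 -178 111
0.05 -179 118
0.0 -180 126
```

```bash
python3 -m crank '[0,0,-10,0,0, -5,0,-19,0,0, -16,0,-19,0,0, -24,0,-19,0,0, -31,0,-19,0,0, -47,0,-18,0,0, -62,0,-15,0,0, -76,0,-11,0,0, -90,0,-6,0,0, -104,0,1,0,0]'
python3 - <<'E'
from h import *
s=st();L=RS.T@(s["tool_pos"][:2]-C);print(L)
p,d=vision.grab_frame('top');save('t3.png',p[110:270,220:420],4)
E
```

```text
time: 16.35
tool_pos: [0.6021, 0.1596, 0.2431]
tool_rot: [-0.0, 0.995, -0.098, 0.002]
contact_force: [2.3, -0.5, 4.5]
gripper_width: -0.001
t 16.4 tcp [0.6021 0.1596 0.2431] yaw -11.2 F [ 2.3 -0.5  4.5] g -0.001 q6 1.91
[0.0661937  0.14517734]
```

View pics/t3.png

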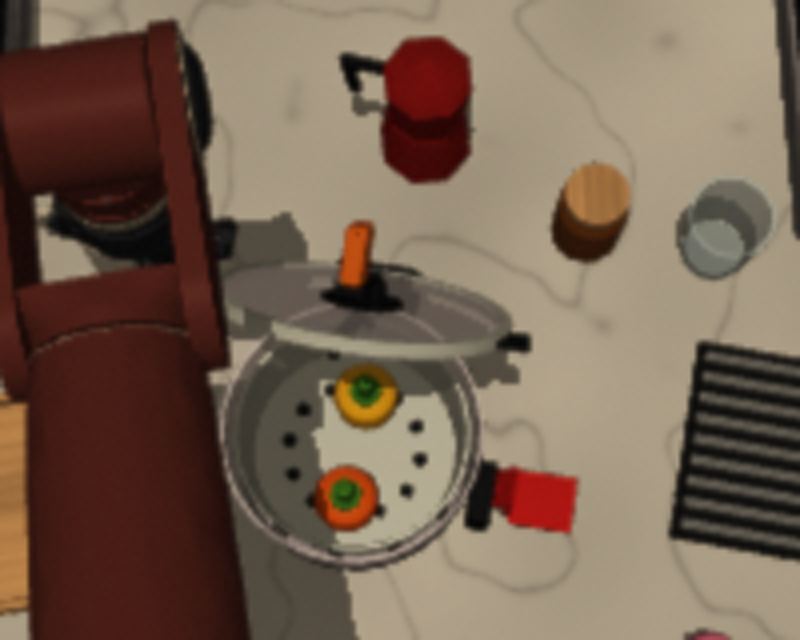

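The lid is following at about 1.0 rad and the peppers haven't moved. Continuing down to the latch.

```bash
python3 -m crank '[-13,0,9,0,0, -25,0,18,0,0, -35,0,29,0,0, -45,0,40,0,0, -54,0,53,0,0, -61,0,66,0,0, -67,0,80,0,0, -71,0,93,0,0, -73,0,103,0,0, -74,0,110,0,0]'
python3 -m crank '[0,0,4,0,0, -1,0,8,0,0, -2,0,12,0,0, -2,0,15,0,0, -2,0,17,0,0, -2,0,19,0,0, -2,0,20,0,0, -2,0,21,0,0, -2,0,22,0,0, -2,0,22,0,0]'
python3 - <<'E'
from h import *
s=st();L=RS.T@(s["tool_pos"][:2]-C);print(L)
E
```

```text
time: 17.4
tool_pos: [0.5286, 0.174, 0.1296]
tool_rot: [0.0, 0.995, -0.097, -0.001]
contact_force: [-2.5, -0.1, 5.3]
gripper_width: 0.001
time: 18.4
tool_pos: [0.5279, 0.1743, 0.1121]
tool_rot: [0.0, 0.995, -0.097, -0.0]
contact_force: [-9.2, -2.3, 15.9]
gripper_width: 0.003
t 18.4 tcp [0.5279 0.1743 0.1121] yaw -11.2 F [-9.2 -2.3 15.9] g 0.003 q6 1.95
[-0.0094448   0.14517363]
```

```bash
python3 -m crank '[0,0,-8,0,0, 0,0,-20,0,0, 0,0,-45,0,0, 0,0,-75,0,0, 0,-10,-105,0,0, 0,-30,-120,0,0, 0,-50,-125,0,0, 0,-65,-125,0,0, 0,-75,-125,0,0, 0,-75,-125,0,0]'
python3 - <<'E'
from h import *
s=st();L=RS.T@(s["tool_pos"][:2]-C);print(L)
p,d=vision.grab_frame('top');save('t4.png',p[150:270,250:400],4)
c=vision.get_calibration('top');v,u=np.mgrid[:400,:640];X=world('top',u,v,d,c)
hsv=cv2.cvtColor(p,cv2.COLOR_RGB2HSV);H,S,V=[hsv[...,i].astype(int) for i in range(3)]
m=(d>0)&(H<17)&(S>170)&(X[...,2]>.168)&(X[...,2]<.19);P=X[m];Q=(P[:,:2]-C)@RS;print('grip',len(P),Q.mean(0),P[:,2].mean())
m=(d>0)&(H>100)&(H<125)&(S>150)&(X[...,2]>.09)&(X[...,1]>0);P=X[m];print('ear',len(P),P.mean(0) if len(P) else'', P[:,2].max())
E
```

```text
time: 19.4
tool_pos: [0.5417, 0.2486, 0.2331]
tool_rot: [0.0, 0.995, -0.097, -0.001]
contact_force: [1.1, -0.6, -0.6]
gripper_width: -0.003
t 19.4 tcp [0.5417 0.2486 0.2331] yaw -11.1 F [ 1.1 -0.6 -0.6] g -0.003 q6 2.07
[-0.01030298  0.22082835]
grip 58 [-0.06728749 -0.00153266] 0.175999831378266
ear 212 [0.5109208  0.16651225 0.11311821] 0.11881126801351884
```

View pics/t4.png

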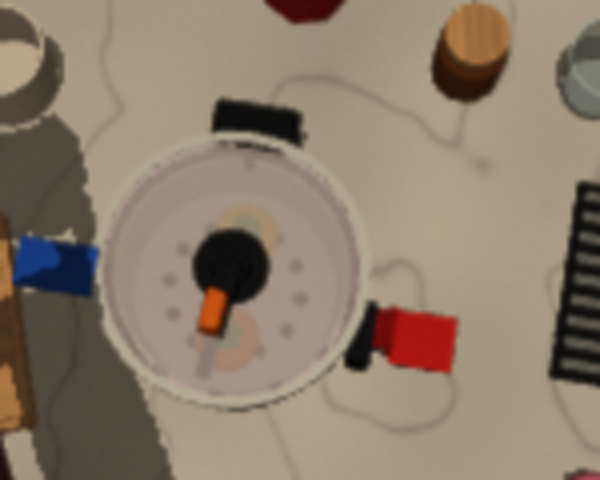

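The lid is flat and latched (ear at z = 0.113), with both peppers visible inside. The grip's radius reads larger than expected, so I'll check that before acting on it.

```bash
python3 - <<'E'
from h import *
c=vision.get_calibration('top')
for n,loc in (('grip45',sp(-.045,0,.176)),('hub',sp(0,0,.135)),('lidc',sp(0,0,.111)),('ear',sp(-.02,.138,.113)),('pad',sp(-.03,-.16,.088)),('grip60',sp(-.06,0,.176))):
    q=proj('top',loc,c);print(n,((q-[250,150])*4).round())
p,d=vision.grab_frame('top')
v,u=np.mgrid[:400,:640];X=world('top',u,v,d,c)
hsv=cv2.cvtColor(p,cv2.COLOR_RGB2HSV);H,S,V=[hsv[...,i].astype(int) for i in range(3)]
m=(d>0)&(H<20)&(S>150)&(X[...,2]>.12)&(X[...,0]<.6)&(abs(X[...,1])<.12);P=X[m];Q=(P[:,:2]-C)@RS
for lo in np.arange(.125,.19,.01):
    k=(P[:,2]>=lo)&(P[:,2]<lo+.01);
    if k.sum(): print(round(lo,3),k.sum(),Q[k].min(0).round(3),Q[k].max(0).round(3),Q[k].mean(0).round(3))
E
```

```text
grip45 [216. 305.]
hub [229. 256.]
lidc [230. 263.]
ear [ 49. 258.]
pad [426. 339.]
grip60 [213. 325.]
0.125 38 [-0.446 -0.149] [-0.017  0.009] [-0.179 -0.117]
0.135 14 [-0.435 -0.132] [-0.018  0.008] [-0.091 -0.089]
0.145 4 [-0.061 -0.003] [-0.054  0.01 ] [-0.059  0.003]
0.155 6 [-0.062 -0.005] [-0.041  0.007] [-0.055 -0.001]
0.165 23 [-0.061 -0.005] [-0.032  0.01 ] [-0.048  0.003]
0.175 37 [-0.442 -0.136] [-0.034  0.011] [-0.099 -0.012]
0.185 12 [-0.449 -0.134] [-0.428 -0.083] [-0.435 -0.108]
```

The extra pixels came from the robot. The grip is really at local (-0.046, 0.003), so the crank angle is about 0. I'll push it round with closed fingers.

```bash
python3 -m crank '[-2,25,0,0,0, -5,60,0,0,0, -8,100,0,0,0, -12,140,0,0,0, -16,180,0,0,0, -19,215,0,0,0, -21,240,0,0,0, -22,254,0,0,0, -22,257,0,0,0, -22,257,0,0,0]'
python3 - <<'E'
from h import *
s=st();L=RS.T@(s["tool_pos"][:2]-C);print(L,shift(sp(-.032,-.036,.148)))
for c0 in(-48,72,192):
    f=lambda c:np.array([-48*np.cos(np.radians(c)),-48*np.sin(np.radians(c))])
    print(c0,[tuple((f(c0+12*i)-f(c0)).round().astype(int)) for i in range(1,11)])
E
```

```text
time: 20.5
tool_pos: [0.4706, 0.0, 0.2342]
tool_rot: [-0.0, 0.995, -0.098, -0.0]
contact_force: [-0.8, 0.4, 0.3]
gripper_width: 0.0
t 20.5 tcp [0.4706 0.     0.2342] yaw -11.2 F [-0.8  0.4  0.3] g 0.0 q6 1.61
[-0.03183378 -0.03682808] [-0.2 -0.8 86.2]
-48 [(np.int64(-7), np.int64(-7)), (np.int64(-12), np.int64(-16)), (np.int64(-15), np.int64(-26)), (np.int64(-16), np.int64(-36)), (np.int64(-15), np.int64(-46)), (np.int64(-12), np.int64(-55)), (np.int64(-7), np.int64(-64)), (np.int64(0), np.int64(-71)), (np.int64(8), np.int64(-77)), (np.int64(17), np.int64(-81))]
72 [(np.int64(10), np.int64(-2)), (np.int64(20), np.int64(-2)), (np.int64(30), np.int64(0)), (np.int64(39), np.int64(4)), (np.int64(47), np.int64(10)), (np.int64(54), np.int64(17)), (np.int64(59), np.int64(26)), (np.int64(62), np.int64(36)), (np.int64(63), np.int64(46)), (np.int64(62), np.int64(56))]
192 [(np.int64(-3), np.int64(10)), (np.int64(-8), np.int64(18)), (np.int64(-15), np.int64(26)), (np.int64(-23), np.int64(32)), (np.int64(-32), np.int64(36)), (np.int64(-42), np.int64(38)), (np.int64(-52), np.int64(38)), (np.int64(-62), np.int64(36)), (np.int64(-71), np.int64(32)), (np.int64(-79), np.int64(26))]
```

```bash
python3 -m crank '[0,0,15,0,0, 0,0,35,0,0, 0,0,55,0,0, 0,0,70,0,0, 0,0,80,0,0, 0,0,85,0,0, 0,0,85,0,0, 0,0,85,0,0, 0,0,85,0,0, 0,0,85,0,0]'
python3 -m crank '[-7,-7,0,0,0, -12,-16,0,0,0, -15,-26,0,0,0, -16,-36,0,0,0, -15,-46,0,0,0, -12,-55,0,0,0, -7,-64,0,0,0, 0,-71,0,0,0, 8,-77,0,0,0, 17,-81,0,0,0]'
python3 - <<'E'
from h import *
s=st();L=RS.T@(s["tool_pos"][:2]-C);print(L)
p,d=vision.grab_frame('wrist');save('w5.png',p)
E
```

```text
time: 21.5
tool_pos: [0.4712, -0.0, 0.1502]
tool_rot: [0.0, 0.995, -0.098, 0.001]
contact_force: [0.5, 0.8, -0.9]
gripper_width: 0.002
time: 22.5
tool_pos: [0.5036, 0.0767, 0.149]
tool_rot: [-0.0, 0.995, -0.097, -0.001]
contact_force: [-2.3, -1.0, 0.3]
gripper_width: 0.0
t 22.5 tcp [0.5036 0.0767 0.149 ] yaw -11.2 F [-2.3 -1.   0.3] g 0.0 q6 1.77
[-0.01431313  0.0447949 ]
```

View pics/w5.png

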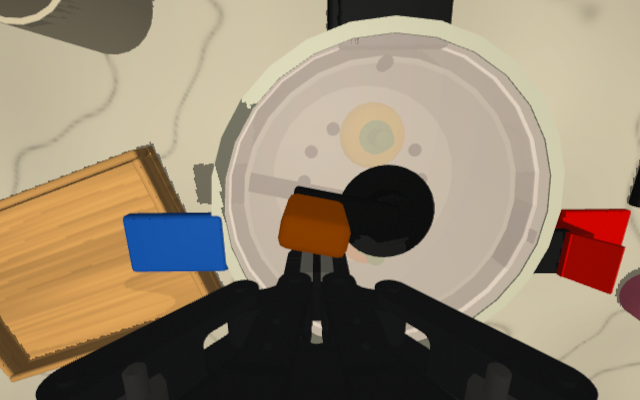

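The grip at (315,225) moves ahead of the fingers as intended. Continuing for the remaining turns.

```bash
python3 -m crank '[10,-2,0,0,0, 20,-2,0,0,0, 30,0,0,0,0, 39,4,0,0,0, 47,10,0,0,0, 54,17,0,0,0, 59,26,0,0,0, 62,36,0,0,0, 63,46,0,0,0, 62,56,0,0,0]'
python3 -m crank '[-3,10,0,0,0, -8,18,0,0,0, -15,26,0,0,0, -23,32,0,0,0, -32,36,0,0,0, -42,38,0,0,0, -52,38,0,0,0, -62,36,0,0,0, -71,32,0,0,0, -79,25,0,0,0]'
python3 -m crank '[-7,-7,0,0,0, -12,-16,0,0,0, -15,-26,0,0,0, -16,-36,0,0,0, -15,-46,0,0,0, -12,-55,0,0,0, -7,-64,0,0,0, 0,-71,0,0,0, 8,-77,0,0,0, 17,-81,0,0,0]'
python3 - <<'E'
from h import *
s=st();L=RS.T@(s["tool_pos"][:2]-C);print(L)
E
```

```text
time: 23.55
tool_pos: [0.5531, 0.0082, 0.1495]
tool_rot: [0.0, 0.995, -0.098, 0.0]
contact_force: [1.1, 2.6, 0.2]
gripper_width: -0.001
time: 24.55
tool_pos: [0.4699, 0.0004, 0.1494]
tool_rot: [0.0, 0.995, -0.098, 0.0]
contact_force: [0.9, -1.6, 0.1]
gripper_width: 0.0
time: 25.55
tool_pos: [0.5035, 0.0767, 0.149]
tool_rot: [-0.0, 0.995, -0.097, -0.001]
contact_force: [-1.7, -1.0, 0.5]
gripper_width: 0.001
t 25.6 tcp [0.5035 0.0767 0.149 ] yaw -11.2 F [-1.7 -1.   0.5] g 0.001 q6 1.77
[-0.01442974  0.04478679]
```

```bash
python3 -m crank '[10,-2,0,0,0, 20,-2,0,0,0, 30,0,0,0,0, 39,4,0,0,0, 47,10,0,0,0, 54,17,0,0,0, 59,26,0,0,0, 62,36,0,0,0, 63,46,0,0,0, 62,56,0,0,0]'
python3 -m crank '[-3,10,0,0,0, -8,18,0,0,0, -15,26,0,0,0, -23,32,0,0,0, -32,36,0,0,0, -42,38,0,0,0, -52,38,0,0,0, -62,36,0,0,0, -71,32,0,0,0, -79,25,0,0,0]'
python3 -m crank '[-7,-7,0,0,0, -12,-16,0,0,0, -15,-26,0,0,0, -16,-36,0,0,0, -15,-46,0,0,0, -12,-55,0,0,0, -7,-64,0,0,0, 0,-71,0,0,0, 8,-77,0,0,0, 17,-81,0,0,0]'
python3 -m crank '[-8,4,0,0,0, -15,5,0,0,0, -15,5,-20,0,0, -15,5,-45,0,0, -15,5,-70,0,0, -15,5,-85,0,0, -15,5,-85,0,0, -15,5,-85,0,0, -15,5,-85,0,0, -15,5,-85,0,0]'
python3 - <<'E'
from h import *
s=st();L=RS.T@(s["tool_pos"][:2]-C);print(L,shift(sp(-.03,-.170,.2)))
p,d=vision.grab_frame('wrist');save('w6.png',p)
E
```

```text
time: 26.55
tool_pos: [0.553, 0.0082, 0.1495]
tool_rot: [0.0, 0.995, -0.098, 0.0]
contact_force: [0.7, 1.9, 0.7]
gripper_width: 0.002
time: 27.55
tool_pos: [0.4699, 0.0004, 0.1494]
tool_rot: [0.0, 0.995, -0.098, 0.0]
contact_force: [2.1, 0.1, 0.3]
gripper_width: -0.003
time: 28.55
tool_pos: [0.5035, 0.0767, 0.149]
tool_rot: [-0.0, 0.995, -0.097, -0.001]
contact_force: [-1.7, 0.0, 0.2]
gripper_width: 0.002
time: 29.55
tool_pos: [0.4865, 0.0742, 0.2326]
tool_rot: [0.0, 0.995, -0.098, -0.001]
contact_force: [-0.2, -0.1, -0.7]
gripper_width: 0.001
t 29.6 tcp [0.4865 0.0742 0.2326] yaw -11.2 F [-0.2 -0.1 -0.7] g 0.001 q6 1.77
[-0.03060704  0.03905056] [  0.8 209.   32.7]
```

View pics/w6.png

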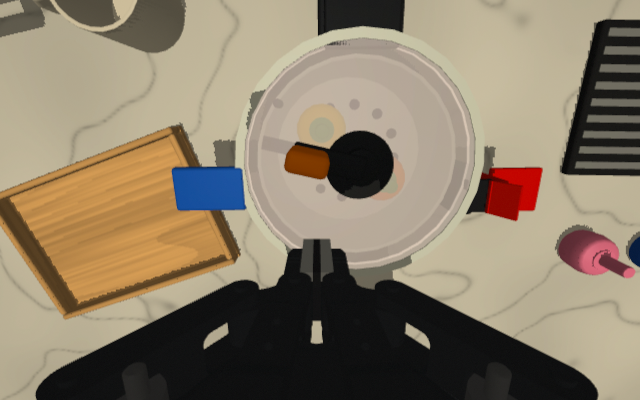

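The crank is at (307,162), on the ear side, after about 2.25 turns. Both peppers stand inside and the lid is shut. Pressing the latch pad next.

```bash
python3 -m crank '[0,20,-5,0,0, 0,50,-5,0,0, 0,90,-5,0,0, 0,130,-5,0,0, 0,165,-5,0,0, 0,190,0,0,0, 0,205,10,0,0, 0,209,30,0,0, 0,209,60,0,0, 0,209,90,0,0]'
python3 -m crank '[0,0,20,0,0, 0,0,36,0,0, 0,0,46,0,0, 0,0,53,0,0, 0,0,59,0,0, 0,0,64,0,0, 0,0,67,0,0, 0,0,67,0,0, 0,0,67,0,0, 0,0,67,0,0]'
python3 - <<'E'
from h import *
s=st();L=RS.T@(s["tool_pos"][:2]-C);print(L)
E
python3 -m crank '[0,0,0,0,0, 0,0,0,0,0, 0,0,0,0,0, 0,0,0,0,0, 0,0,0,0,0, 0,0,-20,0,0, 0,0,-50,0,0, 0,10,-80,0,0, 0,30,-100,0,0, 0,50,-110,0,0]'
python3 - <<'E'
from h import *
st()
p,d=vision.grab_frame('top');save('t7.png',p[130:290,220:460],3)
c=vision.get_calibration('top');v,u=np.mgrid[:400,:640];X=world('top',u,v,d,c)
Q=(X[...,:2]-C)@RS
m=(d>0)&(np.hypot(Q[...,0],Q[...,1])<.08)&(X[...,2]>.064)&(X[...,2]<.095)
n,l,S_,_=cv2.connectedComponentsWithStats(m.astype(np.uint8))
for i in range(1,n):
    if S_[i,4]>5: print(S_[i],X[l==i].mean(0).round(4),Q[l==i].mean(0).round(4))
E
```

```text
time: 30.6
tool_pos: [0.4467, -0.1311, 0.1431]
tool_rot: [0.0, 0.995, -0.098, 0.0]
contact_force: [0.8, -0.4, -0.9]
gripper_width: 0.0
time: 31.6
tool_pos: [0.4491, -0.1337, 0.0813]
tool_rot: [0.003, 0.995, -0.098, 0.003]
contact_force: [-4.5, -6.6, 10.6]
gripper_width: 0.002
t 31.6 tcp [ 0.4491 -0.1337  0.0813] yaw -11.2 F [-4.5 -6.6 10.6] g 0.002 q6 1.32
[-0.02705527 -0.17222977]
time: 32.6
tool_pos: [0.4385, -0.1809, 0.1908]
tool_rot: [0.001, 0.995, -0.097, 0.003]
contact_force: [-0.0, -0.8, 0.2]
gripper_width: -0.004
t 32.6 tcp [ 0.4385 -0.1809  0.1908] yaw -11.1 F [-0.  -0.8  0.2] g -0.004 q6 1.22
[316 226   4   5  19] [ 4.741e-01 -2.000e-04  8.180e-02] [-0.0284 -0.0364]
```

View pics/t7.png

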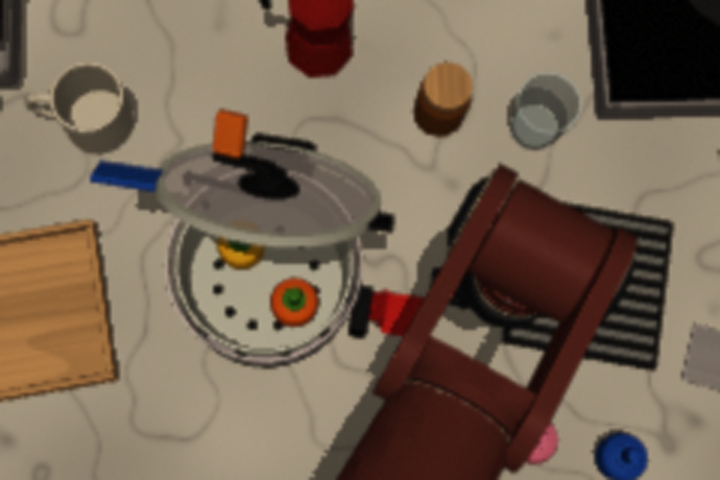

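The lid is springing open and was caught partway in this frame. Orange is at (293,300), yellow at (240,245). I'll let it settle, then move over the orange pepper.

```bash
python3 -m crank '[0,0,-10,0,32, 0,0,-10,0,32, 0,0,-10,0,32, 0,0,-10,0,32, 0,0,-10,0,32, 0,0,-10,0,32, 0,0,-10,0,32, 0,0,-10,0,32, 0,0,-10,0,32, 0,0,-10,0,32]'
cat >> h.py <<'E'
def peppers():
    p,d=vision.grab_frame('top');c=vision.get_calibration('top');v,u=np.mgrid[:400,:640];X=world('top',u,v,d,c)
    Q=(X[...,:2]-C)@RS
    m=(d>0)&(np.hypot(Q[...,0],Q[...,1])<.078)&(X[...,2]>.064)&(X[...,2]<.095)
    n,l,S_,_=cv2.connectedComponentsWithStats(m.astype(np.uint8))
    for i in range(1,n):
        if S_[i,4]>5: print(S_[i],X[l==i].mean(0).round(4),Q[l==i].mean(0).round(4))
    m=(d>0)&(np.hypot(Q[...,0]-.13,Q[...,1])<.1)&(X[...,2]>.2);print('lid top z',X[m][:,2].max() if m.any() else None)
    return p
E
python3 - <<'E'
from h import *
st();peppers();print(shift([.476,0,.2]))
E
```

```text
time: 33.65
tool_pos: [0.4371, -0.1798, 0.1973]
tool_rot: [-0.0, 0.995, -0.098, 0.0]
contact_force: [0.2, 0.3, -0.1]
gripper_width: 0.321
t 33.6 tcp [ 0.4371 -0.1798  0.1973] yaw -11.2 F [ 0.2  0.3 -0.1] g 0.321 q6 1.22
[298 206   4   6  20] [0.5394 0.0558 0.0824] [0.0248 0.0312]
[316 226   4   5  18] [ 0.474  -0.0005  0.0843] [-0.0285 -0.0367]
lid top z 0.3474011801212359
[   3.3 -184.    -2.7]
```

```bash
python3 -m crank '[0,-12,0,0,32, 1,-35,0,0,32, 1,-65,0,0,32, 2,-95,0,0,32, 3,-125,0,0,32, 3,-150,0,0,32, 3,-170,0,0,32, 3,-181,0,0,32, 3,-184,0,0,32, 3,-184,0,0,32]'
python3 - <<'E'
from h import *
s=st();p,d=vision.grab_frame('wrist');c=vision.get_calibration('wrist')
v,u=np.mgrid[:400,:640];X=world('wrist',u,v,d,c);Q=(X[...,:2]-C)@RS
m=(d>0)&(X[...,2]>.066)&(X[...,2]<.095)&(np.hypot(Q[...,0],Q[...,1])<.078)
n,l,S_,_=cv2.connectedComponentsWithStats(m.astype(np.uint8))
for i in range(1,n):
    if S_[i,4]>40: print(S_[i],X[l==i].mean(0).round(4),shift(np.r_[X[l==i].mean(0)[:2],.0605]))
E
```

```text
time: 34.7
tool_pos: [0.4757, 0.0002, 0.1973]
tool_rot: [0.0, 0.995, -0.097, -0.0]
contact_force: [-0.0, -0.9, -0.7]
gripper_width: 0.319
t 34.7 tcp [4.757e-01 2.000e-04 1.973e-01] yaw -11.2 F [-0.  -0.9 -0.7] g 0.319 q6 1.61
[225 129  22  17 292] [0.5418 0.0558 0.0827] [ 54.  -67.8 136.7]
[308 187  16  20 248] [0.4778 0.0005 0.0827] [  1.9  -1.2 136.8]
```

```bash
python3 -m crank '[1,-1,20,0,32, 1,-1,50,0,32, 1,-1,85,0,32, 1,-1,113,0,32, 1,-1,130,0,32, 1,-1,137,0,32, 1,-1,137,0,32, 1,-1,137,0,0, 1,-1,137,0,0, 1,-1,137,0,0]'
python3 -m crank '[0,0,0,0,0, 0,0,0,0,0, 0,0,-10,0,0, 0,0,-30,0,0, 0,0,-60,0,0, 0,0,-90,0,0, 0,0,-120,0,0, 0,0,-140,0,0, 0,0,-145,0,0, 0,0,-145,0,0]'
python3 - <<'E'
from h import *
st();print(shift([.45,.375,.0575]));print(peppers() is None)
E
```

```text
time: 35.75
tool_pos: [0.4778, 0.0007, 0.0615]
tool_rot: [0.0, 0.995, -0.098, 0.001]
contact_force: [-0.7, -0.1, 0.3]
gripper_width: 0.138
time: 36.75
tool_pos: [0.4771, 0.0009, 0.2059]
tool_rot: [0.0, 0.995, -0.097, 0.001]
contact_force: [0.1, 0.8, -1.6]
gripper_width: 0.143
t 36.8 tcp [0.4771 0.0009 0.2059] yaw -11.2 F [ 0.1  0.8 -1.6] g 0.143 q6 1.61
[ -99.4 -361.7  148.3]
lid top z 0.3473661856346455
False
```

```bash
python3 -m crank '[-6,-22,0,0,0, -17,-62,0,0,0, -30,-108,0,0,0, -43,-155,0,0,0, -55,-200,0,0,0, -67,-245,0,0,0, -79,-290,0,0,0, -90,-328,0,0,0, -97,-352,0,0,0, -99,-362,0,0,0]'
python3 -m crank '[0,0,0,0,0, 0,0,20,0,0, 0,0,45,0,0, 0,0,70,0,0, 0,0,95,0,0, 0,0,115,0,0, 0,0,130,0,0, 0,0,140,0,0, 0,0,146,0,0, 0,0,148,0,0]'
python3 -m crank '[0,0,0,0,0, 0,0,0,0,45, 0,0,0,0,45, 0,0,0,0,45, 0,0,-15,0,45, 0,0,-40,0,45, 0,0,-75,0,45, 0,0,-105,0,45, 0,0,-135,0,35, 0,0,-140,0,32]'
python3 - <<'E'
from h import *
st();peppers();print(shift([.5415,.056,.2]))
E
```

```text
time: 37.8
tool_pos: [0.4484, 0.3767, 0.2026]
tool_rot: [0.001, 0.995, -0.096, -0.002]
contact_force: [-0.0, -0.5, -1.4]
gripper_width: 0.139
time: 38.8
tool_pos: [0.4502, 0.3748, 0.0575]
tool_rot: [0.0, 0.995, -0.098, -0.0]
contact_force: [-3.3, -1.8, 4.5]
gripper_width: 0.137
time: 39.8
tool_pos: [0.4523, 0.3768, 0.2041]
tool_rot: [-0.003, 0.995, -0.097, 0.004]
contact_force: [0.6, 0.3, 0.5]
gripper_width: 0.316
t 39.8 tcp [0.4523 0.3768 0.2041] yaw -11.2 F [0.6 0.3 0.5] g 0.316 q6 2.33
[298 206   4   6  21] [0.5391 0.0559 0.0818] [0.0245 0.0312]
lid top z 0.34837014736347277
[150.1 296.9   1.6]
```

```bash
python3 -m crank '[9,18,0,0,32, 26,52,0,0,32, 45,90,0,0,32, 65,130,0,0,32, 85,168,0,0,32, 105,208,0,0,32, 125,247,0,0,32, 140,277,0,0,32, 148,292,0,0,32, 150,297,0,0,32]'
python3 -m crank '[0,0,20,0,32, 0,0,50,0,32, 0,0,85,0,32, 0,0,115,0,32, 0,0,132,0,32, 0,0,138,0,32, 0,0,138,0,32, 0,0,138,0,0, 0,0,138,0,0, 0,0,138,0,0]'
python3 - <<'E'
from h import *
st()
E
python3 -m crank '[0,0,0,0,0, 0,0,0,0,0, 0,0,-10,0,0, 0,0,-30,0,0, 0,0,-60,0,0, 0,0,-90,0,0, 0,0,-120,0,0, 0,0,-140,0,0, 0,0,-145,0,0, 0,0,-145,0,0]'
python3 - <<'E'
from h import *
st();print(shift([.475,.285,.0575]))
E
```

```text
time: 40.85
tool_pos: [0.5391, 0.053, 0.1959]
tool_rot: [0.0, 0.995, -0.099, -0.001]
contact_force: [0.2, 0.3, 0.1]
gripper_width: 0.32
time: 41.85
tool_pos: [0.5402, 0.0548, 0.0604]
tool_rot: [-0.0, 0.995, -0.097, 0.001]
contact_force: [0.5, -0.5, -0.1]
gripper_width: 0.142
t 41.9 tcp [0.5402 0.0548 0.0604] yaw -11.2 F [ 0.5 -0.5 -0.1] g 0.142 q6 1.73
time: 42.85
tool_pos: [0.54, 0.0547, 0.2054]
tool_rot: [-0.0, 0.995, -0.098, 0.001]
contact_force: [-0.1, 0.0, -1.0]
gripper_width: 0.138
t 42.9 tcp [0.54   0.0547 0.2054] yaw -11.2 F [-0.1  0.  -1. ] g 0.138 q6 1.73
[-108.7 -213.3  147.7]
```

```bash
python3 -m crank '[-6,-12,0,0,0, -18,-36,0,0,0, -32,-63,0,0,0, -47,-92,0,0,0, -61,-120,0,0,0, -75,-148,0,0,0, -90,-176,0,0,0, -101,-198,0,0,0, -107,-210,0,0,0, -109,-213,0,0,0]'
python3 -m crank '[0,0,0,0,0, 0,0,20,0,0, 0,0,45,0,0, 0,0,70,0,0, 0,0,95,0,0, 0,0,115,0,0, 0,0,130,0,0, 0,0,140,0,0, 0,0,146,0,0, 0,0,147,0,0]'
python3 -m crank '[0,0,0,0,0, 0,0,0,0,35, 0,0,0,0,35, 0,0,0,0,35, 0,0,-15,0,35, 0,0,-40,0,35, 0,0,-80,0,35, 0,0,-125,0,35, 0,0,-175,0,20, 0,0,-220,0,0]'
python3 - <<'E'
from h import *
s=st();peppers();print(shift(sp(.0,.145,.32)),shift(sp(.169,.145,.32)))
E
```

```text
time: 43.85
tool_pos: [0.4726, 0.2859, 0.2028]
tool_rot: [0.001, 0.995, -0.096, -0.001]
contact_force: [0.5, -0.6, -0.8]
gripper_width: 0.137
time: 44.85
tool_pos: [0.474, 0.2846, 0.0571]
tool_rot: [0.0, 0.995, -0.098, -0.0]
contact_force: [-0.3, 0.1, -1.3]
gripper_width: 0.141
time: 45.85
tool_pos: [0.4739, 0.2849, 0.2814]
tool_rot: [-0.001, 0.995, -0.097, 0.001]
contact_force: [0.4, 0.3, -0.7]
gripper_width: 0.043
t 45.9 tcp [0.4739 0.2849 0.2814] yaw -11.2 F [ 0.4  0.3 -0.7] g 0.043 q6 2.17
lid top z 0.3476924675821652
[ 81.4 100.  -28.6] [250.4  99.9 -26.2]
```

```bash
python3 -m crank '[0,10,-20,0,0, 5,30,-35,0,0, 25,60,-38,0,0, 50,85,-38,0,0, 85,98,-38,0,0, 125,100,-38,0,0, 165,100,-38,0,0, 205,100,-38,0,0, 235,100,-38,0,0, 250,100,-38,0,0]'
python3 - <<'E'
from h import *
s=st();print(RS.T@(s["tool_pos"][:2]-C),shift(sp(.1687,.1445,.258)))
p,d=vision.grab_frame('top');save('t8.png',p[130:290,170:370],4)
E
```

```text
time: 46.9
tool_pos: [0.7016, 0.1372, 0.3154]
tool_rot: [0.0, 0.995, -0.098, 0.0]
contact_force: [-0.4, 0.8, -0.0]
gripper_width: 0.004
t 46.9 tcp [0.7016 0.1372 0.3154] yaw -11.3 F [-0.4  0.8 -0. ] g 0.004 q6 1.86
[0.16821289 0.14253893] [ 0.5 -2.  57.4]
```

View pics/t8.png

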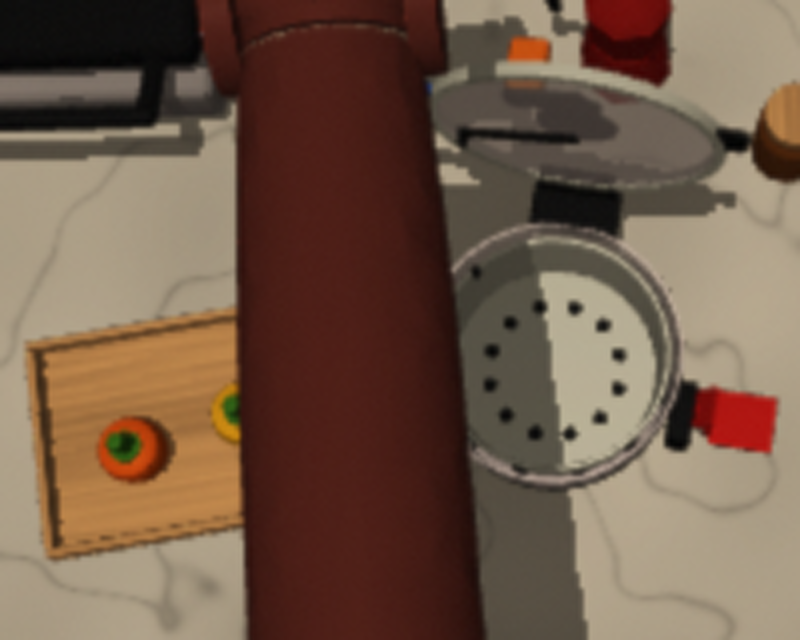

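Both peppers are in the tray (orange at (132,447), yellow at (235,412)) and the basket is empty. Shutting the lid along the same path.

```bash
python3 -m crank '[0,-2,20,0,0, 0,-2,42,0,0, 0,-2,55,0,0, 0,-2,57,0,0, 0,-2,57,0,0, -5,-2,57,0,0, -15,-2,57,0,0, -23,-2,57,0,0, -31,-2,57,0,0, -40,-2,57,0,0]'
python3 -m crank '[-7,0,1,0,0, -22,0,4,0,0, -36,0,8,0,0, -50,0,13,0,0, -64,0,20,0,0, -77,0,29,0,0, -89,0,38,0,0, -99,0,49,0,0, -109,0,60,0,0, -118,0,73,0,0]'
python3 - <<'E'
from h import *
s=st();print(RS.T@(s["tool_pos"][:2]-C),shift(sp(-.011,.145,.1065)))
E
```

```text
time: 47.95
tool_pos: [0.661, 0.1479, 0.2598]
tool_rot: [-0.0, 0.995, -0.098, 0.002]
contact_force: [2.4, -1.5, 1.8]
gripper_width: 0.001
time: 48.95
tool_pos: [0.5443, 0.1709, 0.1856]
tool_rot: [0.0, 0.995, -0.097, 0.0]
contact_force: [0.4, -0.8, 3.0]
gripper_width: 0.001
t 49.0 tcp [0.5443 0.1709 0.1856] yaw -11.2 F [ 0.4 -0.8  3. ] g 0.001 q6 1.94
[0.00734797 0.14507905] [-18.4   0.1  79.1]
```

```bash
python3 -m crank '[-7,0,13,0,0, -12,0,26,0,0, -15,0,39,0,0, -17,0,50,0,0, -18,0,58,0,0, -18,0,65,0,0, -19,0,71,0,0, -19,0,75,0,0, -19,0,78,0,0, -19,0,80,0,0]'
python3 -m crank '[0,0,0,0,0, 0,0,0,0,0, 0,0,0,0,0, 0,0,-8,0,0, 0,0,-20,0,0, 0,0,-45,0,0, 0,0,-80,0,0, 0,0,-120,0,0, 0,0,-150,0,0, 0,0,-160,0,0]'
python3 -m crank '[-10,20,0,0,0, -30,60,0,0,0, -50,110,0,0,0, -70,160,0,0,0, -90,210,0,0,0, -100,260,0,0,0, -100,300,0,0,0, -100,330,0,0,0, -100,345,0,0,0, -100,350,0,0,0]'
python3 - <<'E'
from h import *
s=st()
p,d=vision.grab_frame('top');save('t9.png',p[100:300,160:460],2.6)
c=vision.get_calibration('top');v,u=np.mgrid[:400,:640];X=world('top',u,v,d,c)
hsv=cv2.cvtColor(p,cv2.COLOR_RGB2HSV);m=(d>0)&(hsv[...,0]>100)&(hsv[...,0]<125)&(hsv[...,1]>150)&(X[...,1]>0)&(X[...,2]>.05)
print('ear z',m.sum(),np.median(X[m],0))
E
```

```text
time: 49.95
tool_pos: [0.5268, 0.1748, 0.1107]
tool_rot: [0.0, 0.995, -0.097, -0.001]
contact_force: [-20.8, -3.8, 37.5]
gripper_width: 0.002
time: 50.95
tool_pos: [0.5284, 0.1747, 0.2693]
tool_rot: [-0.001, 0.995, -0.098, 0.003]
contact_force: [0.0, -0.0, 0.4]
gripper_width: -0.002
time: 51.95
tool_pos: [0.3596, -0.1507, 0.2635]
tool_rot: [-0.0, 0.995, -0.099, -0.001]
contact_force: [-0.7, 0.6, 0.2]
gripper_width: 0.001
t 52.0 tcp [ 0.3596 -0.1507  0.2635] yaw -11.4 F [-0.7  0.6  0.2] g 0.001 q6 1.18
ear z 217 [0.51064829 0.16688443 0.11330979]
```

View pics/t9.png

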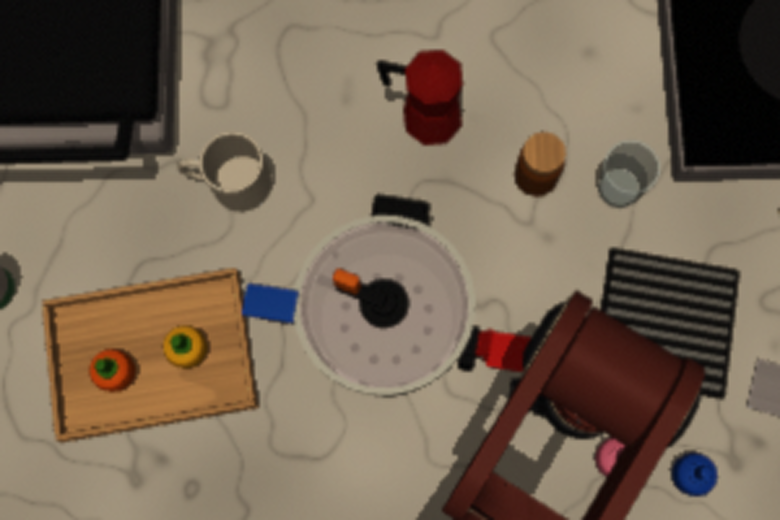

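The lid is flat and stayed shut after release, the peppers are in the tray at (110,370) and (185,346), and the rest of the scene looks undisturbed. Handing in.

```bash
python3 -c "
from plant import order
print(order.job_done())"
```

```text
the job is handed in; nothing more can be done
None
```

I finished the whole sequence and handed the job in at about 52 s. Only the orange and yellow peppers were present; I left the pink and blue look-alikes alone.

- **Spin:** I stood both peppers in the basket and pushed the lid shut until it latched. I then wound the crank about 2.25 turns clockwise, estimated from the path of the fingers and two pictures. Both peppers showed inside afterwards.
- **Unload:** Pressing the red pad made the lid spring fully open. I moved both peppers to the tray by their stems and pushed the empty spinner's lid shut again.

**Last checks:** the final picture shows both peppers upright in the tray, the basket empty, and the lid flat about 1.5 s after I let go. The ear is at z = 0.113 m, its shut height. The kitchen things in view look undisturbed, and the arm was clear of everything.

**What was off:**
- **Force on the last push:** the fingertips pressed with up to about 38 N vertically (43 N in total). That is well under the 120 N wrist limit. It was the fingertips, not the gripper's body, so I don't think the 40 N limit applies, but it was more than the job needed.
- **Crank position:** the crank sits a little further round than where I left it after winding. The lid springing open probably shifted it.

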